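Turn the proud hub until its tabs drop into the keyway

TASK

Two small drive stands stand on the workbench, each with a steel hub on its upright shaft. On one of them the hub still stands proud, because its two tabs rest on top of the dark collar: turn that hub on its shaft until its tabs drop into the keyway and it sits fully home on the collar, then let go. Do not lift the hub off the shaft, and leave the other hub, which is already home, alone.

Things in the scene. Friction and masses are not known exactly. Their poses are not given: they have to be found in the camera images.
- hub_proud_mid (a point): Loose steel hub to turn, 0.25 kg. Point: on its axis, half-way up its round boss (42 mm across, 37 mm tall; grip here). z up, x along its two opposite, equal tabs. Under the boss: flange 50 mm across, 8 mm thick, with ears 32 mm out along +x and -x; tabs under the ears, 8 mm wide, 16 to 30 mm from the axis, reach 10 mm below the flange. Loose on the shaft, 27 mm bore on 24 mm.
- stand_proud: Fixed stand that carries the proud hub. Origin: centre of its underside on the bench, on the shaft's axis; z up, x along the keyway. Grey foot 116 mm across and 10 mm thick, collar 72 mm across (dark, its lower half pale), its top 40 mm up, shaft tip 104 mm up. Heights above the origin of hub_proud_mid and of the boss's top: 76.5 and 95 mm while proud, 66.5 and 85 mm when home (flange on collar).
- keyway (a point): Centre of the keyway on stand_proud, on the shaft's axis, level with the collar's top; x along the keyway, a straight slot 20 mm wide and 14 mm deep across the whole collar. The hub starts 0.5 to 1.57 rad out of line, to either side (half a turn makes no difference). Within about 10 degrees of it the hub, if free, drops 10 mm by its own weight.
- hub_seated_mid (a point): The other hub, the same in every way, already home on a second stand of the same kind: its boss's top is 85 mm above the bench and 19 mm of shaft shows above it (9 mm on the proud one). Leave it alone. The point is on its axis, half-way up its boss.

How it is judged:
By the outcome, as a careful person would: the job done as asked, in the order asked, and still so for the second after the job is handed in, with the robot touching nothing.
It also fails if it takes over 29 s, if anything falls off the work surface, if the arm or the gripper's body presses on something with over 40 N, if the wrist force passes 120 N, or if a joint passes its speed limit or range.

ROBOT

A 7-joint arm with a two-finger parallel gripper is mounted at the origin on a cart in front of the work surface, level with it; the furniture and walls round the work are solid. World frame = base frame: x ahead of the robot, y to its left, z up, the work surface at z = 0. Lengths are in mm, angles in rad, forces in N, time in s.
With the tool pointing down it reaches from about 425 to 875 mm from the base axis. Payload 8.4 kg.
Tool frame: the origin (TCP) lies at the very end of the fingers, on their centre line; the grasp point (between the pads) lies 19 mm behind it; z points along the fingers, x is the direction in which the jaws open and shut, and the axes are right-handed (so a half turn about z gives the same grasp; the last joint's range is limited). The gripper opens to 87 mm and grips with 3 to 60 N. Pads are 19 mm wide; open, the fingers measure 117 mm over their backs; the gripper's body (75 mm by 190 mm) begins 51 mm behind the grasp point.
Start: joints at [-1.418, 0.333, 0.04, 1.465, -0.013, 1.343, -0.059], TCP at [161.949, 629.473, 222.546] pointing down, gripper open.
Joint ranges: [-2.58, 2.58], [-0.38, 2.09], [-1.3, 1.39], [0.25, 2.4], [-1.5, 4.64], [0.08, 2.09], [-2.65, 2.65]. Speed limits (rad/s): [2.22, 2.22, 2.79, 2.79, 3.14, 3.14, 3.14].

INTERFACE

Orientations are given as a rotation vector (axis times angle).
In Python, from workcell import bot gives the robot as it stands.
- The arm moves only by the tool play_rows, never from a script. Its argument "increments" is a list that holds one entry, the list of rows, each a list of 5 numbers: the finger opening in mm, from 0 to 87, then the shift along the world's x, y, z in mm, then the turn about the world's z in degrees. A call has 1 to 8 rows; each row is the pose to reach, as a shift and turn from the pose measured when the call began; what a row does not reach only later rows make up. A row lasts 1/8 s, in which the tool goes at most 62.5 mm and 10.7 degrees, less where a joint would pass 70% of its speed; a pose out of reach is approached as far as the arm can. A call with a gripper value outside its range is refused whole. The fingers move at their own pace and stop on an object; "grip_force" is the grip in N (left out, the last holds). Time passes only in rows, so rows that repeat a pose let the fingers close. It gives the time, the measured TCP pose, the force and the opening at its end, in the units of the state.
- bot.state(): the state, without advancing time (a new reading comes with each control period).
- bot.grab_frame(name): name is "scene" or "top" or "wrist"; returns a dict with "img" (384x512x3 uint8, red, green, blue), "z_map" (384x512 float32, mm along the optical axis (not along the pixel's ray), 0 where there is no reading), "camera_matrix" (3x3 intrinsics, pixels), "distortion" ([k1, k2, p1, p2, k3] as OpenCV has them; the pictures are not rectified), "R" (3x3) and "t" (3): a world point X has camera coordinates R X + t. Camera axes: x right, y down, z forward; pixel columns grow to the right and rows downward; lengths in mm; the calibration is good to about 2 mm. A picture is of the moment at which its call begins.
- bot.job_done(): hands the job in, once; it reports no verdict.
The state is a dict: "clock": time; "joints": joint angles; "joint_velocities": joint speeds; "effort": joint torques, N m; "position": TCP position; "eef_rot": TCP orientation; "contact_force": force on the tool from outside, world axes, zero at the start; "torque": the same for the moment, N m; "grip_width": finger opening in mm.
Only numpy, scipy, OpenCV 4.12 (cv2) and the standard library are available. Lean on these libraries where they do the work, as an engineer would, in place of code of your own. Each camera call takes 0.05 s, during which the arm holds its last target.

## Working session

There is one attempt and no reset: what is moved stays moved. The work goes in short steps, Python scripts to look and compute and a tool call to move; the robot and the scene stay as the last step left them, time stands still between calls to the robot, and variables do not carry over. Pictures are saved under pics/ and viewed, and the job is handed in when it is done.

Besides the shell and the picture viewer there is one more tool, called after "Emit:" as name([rows], argument=value, ...), one row to a line, values as JSON. play_rows: Moves the arm, as the interface text tells. Its arguments: {"type":"object","properties":{"increments":{"type":"array"},"grip_force":{"type":"number"}},"required":["increments"]}

```bash
mkdir -p pics
cat > h.py <<'E'
import numpy as np,cv2
from workcell import bot
def grab(n,tag):
    f=bot.grab_frame(n); np.savez(f'{tag}.npz',**{k:np.array(v) for k,v in f.items()})
    cv2.imwrite(f'pics/{tag}.png',f['img'][...,::-1]); return f
def world(f,px,z):
    px=np.array(px,float).reshape(-1,1,2)
    n=cv2.undistortPoints(px,np.array(f['camera_matrix']),np.array(f['distortion'])).reshape(-1,2)
    R=np.array(f['R']);t=np.array(f['t']).reshape(3)
    d=np.c_[n,np.ones(len(n))]@R; c=-R.T@t
    s=(z-c[2])/d[:,2]; return c+s[:,None]*d
def cloud(f):
    z=np.array(f['z_map']);h,w=z.shape
    u,v=np.meshgrid(np.arange(w),np.arange(h))
    n=cv2.undistortPoints(np.stack([u,v],-1).reshape(-1,1,2).astype(float),np.array(f['camera_matrix']),np.array(f['distortion'])).reshape(-1,2)
    p=np.c_[n,np.ones(len(n))]*z.reshape(-1,1)
    P=(p-np.array(f['t']).reshape(3))@np.array(f['R']); P[z.reshape(-1)==0]=np.nan
    return P.reshape(h,w,3)
E
python3 - <<'E'
from h import *
for n in('scene','top','wrist'):
    f=grab(n,n+'0'); print(n,-np.array(f['R']).T@np.array(f['t']).reshape(3))
print(bot.state())
E
```

```text
scene [ 212.56983464 -242.52406471  675.1941825 ]
top [374.84725077 300.12950762 924.57094322]
wrist [ 91.18721616 647.23256902 383.83155015]
{'clock': 0.15, 'joints': array([-1.41823946,  0.33377802,  0.03989304,  1.4660603 , -0.013369  ,
        1.34328791, -0.0585098 ]), 'joint_velocities': array([ 9.81933563e-04, -3.14369539e-03, -7.67384486e-05, -2.07044386e-03,
       -5.18440271e-04, -6.09648005e-04, -1.72318891e-07]), 'effort': array([ 2.09891587e-03, -6.56848955e+01,  1.33658912e+00, -4.04104757e+01,
       -5.97342337e-02,  4.17984521e-02,  1.12385796e-04]), 'position': array([161.87251628, 629.15070575, 221.84867629]), 'eef_rot': array([ 2.48210620e+00,  1.92439499e+00, -1.45158480e-03]), 'contact_force': array([ 0.00747551, -0.21405671, -0.08465319]), 'torque': array([-0.00429305,  0.02317485, -0.05718226]), 'grip_width': 87.09167529932073}
```

View pics/scene0.png

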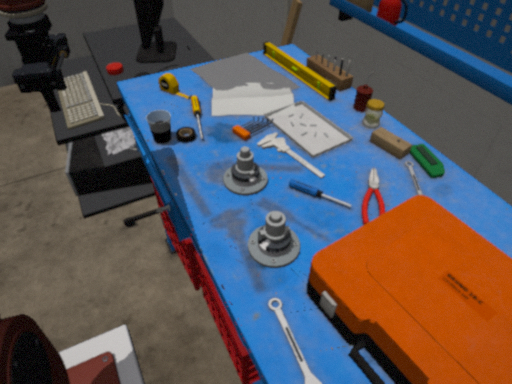

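View pics/top0.png

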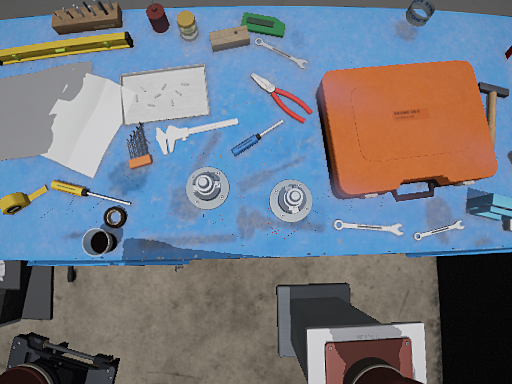

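View pics/wrist0.png

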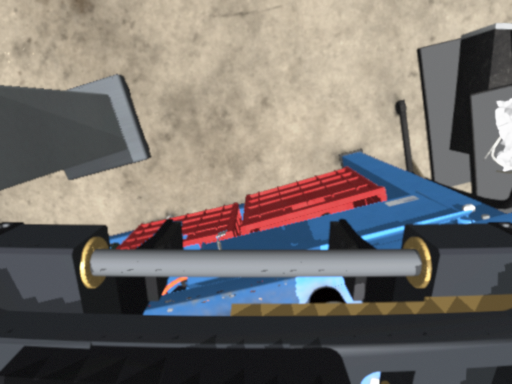

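The scene view shows two stands at about (246,172) and (275,242). In the top view they are at (207,187) and (292,199). I'll zoom in and use the depth map.

Run:
```python
from h import *
s=dict(np.load('scene0.npz'));t=dict(np.load('top0.npz'))
def crop(f,cx,cy,r=34):return cv2.resize(f['img'][cy-r:cy+r,cx-r:cx+r],(380,380),interpolation=cv2.INTER_CUBIC)
a=np.hstack([crop(t,207,187),crop(t,292,200)]);cv2.imwrite('pics/ztop.png',a[...,::-1])
a=np.hstack([crop(s,246,172),crop(s,275,240)]);cv2.imwrite('pics/zscene.png',a[...,::-1])
P=cloud(t)
for (cx,cy) in((207,187),(292,200)):
    Q=P[cy-34:cy+34,cx-34:cx+34].reshape(-1,3);Q=Q[~np.isnan(Q[:,0])]
    print(np.histogram(Q[:,2],bins=np.arange(-5,120,5))[0].tolist(), Q[:,2].max())
    for lo,hi in((5,15),(35,44),(44,60),(75,90),(90,98),(98,110)):
        m=(Q[:,2]>lo)&(Q[:,2]<hi)
        if m.sum()>3: print(lo,hi,m.sum(),Q[m].mean(0).round(1),Q[m].min(0).round(0),Q[m].max(0).round(0))
```

```text
[2131, 1006, 542, 284, 17, 13, 24, 10, 167, 72, 76, 6, 7, 4, 9, 12, 12, 92, 38, 2, 10, 58, 10, 0] 107.24738317556853
5 15 826 [522.8 410.7   9.4] [469. 326.   5.] [619. 470.  15.]
35 44 234 [521.7 410.3  39.2] [490. 378.  35.] [562. 448.  44.]
44 60 94 [518.3 407.7  48.3] [502. 383.  44.] [546. 444.  60.]
75 90 142 [523.5 412.1  83.6] [506. 394.  76.] [546. 433.  88.]
90 98 6 [518.2 408.6  94.8] [515. 402.  91.] [522. 422.  97.]
98 110 74 [525.4 412.6 103. ] [514. 402.  98.] [536. 424. 107.]
[2194, 948, 574, 256, 9, 27, 37, 9, 150, 54, 1, 12, 75, 3, 9, 5, 5, 5, 10, 118, 34, 58, 7, 0] 107.17801494843
5 15 830 [484.6 193.8   9.2] [431. 133.   5.] [545. 249.  15.]
35 44 204 [483.6 196.3  39. ] [453. 157.  35.] [523. 227.  43.]
44 60 88 [479.9 198.2  56.7] [456. 167.  49.] [517. 216.  60.]
75 90 20 [475.  197.3  84. ] [466. 175.  75.] [484. 211.  90.]
90 98 143 [486.6 192.1  93.8] [467. 173.  90.] [506. 212.  98.]
98 110 74 [486.9 191.6 102.7] [476. 181.  98.] [498. 203. 107.]
```

View pics/ztop.png

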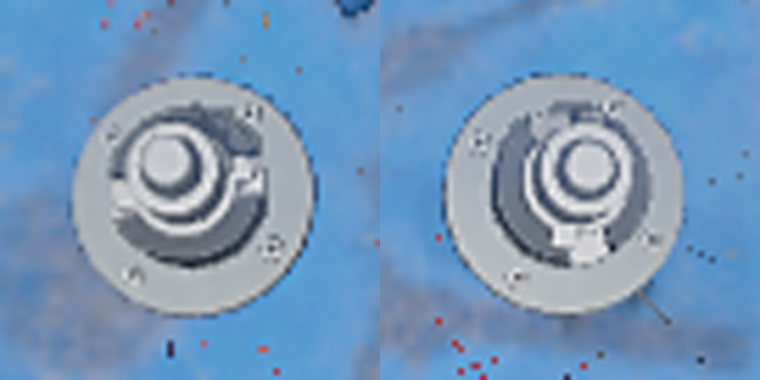

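View pics/zscene.png

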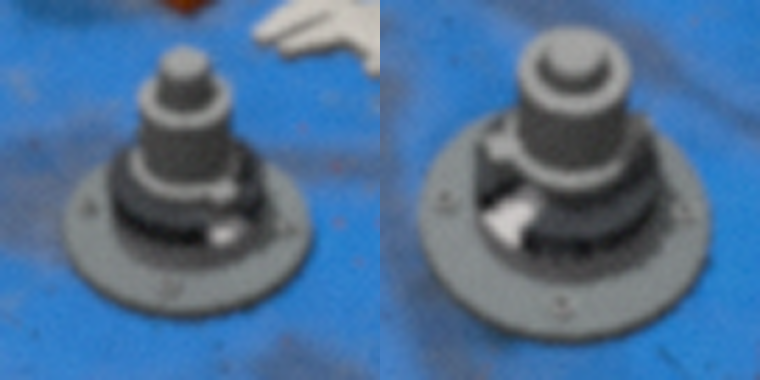

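Run:
```python
from h import *
c=np.array([486,192.])
tiles=[]
for n in('top0','scene0'):
    f=dict(np.load(n+'.npz'));P=cloud(f)
    d=P[...,:2]-c;r=np.hypot(d[...,0],d[...,1]);z=P[...,2];a=np.degrees(np.arctan2(d[...,1],d[...,0]))
    for nm,m in(('ear',(z>50)&(z<63)&(r>26)&(r<40)),('slot',(z>18)&(z<35)&(r>20)&(r<34))):
        print(n,nm,m.sum()); 
        for A,R,Z in sorted(zip(a[m].round(),r[m].round(),z[m].round())): print((int(A),int(R),int(Z)),end=' ')
        print()
    # plan-view at z=58 and z=40
    for z0 in(58,40,26):
        g=np.arange(-60,60,0.5);X,Y=np.meshgrid(c[0]-g,c[1]-g,indexing='ij')
        W=np.stack([X.ravel(),Y.ravel(),np.full(X.size,z0)],1)
        rv=cv2.Rodrigues(f['R'])[0]
        uv=cv2.projectPoints(W,rv,f['t'].astype(float),f['camera_matrix'],f['distortion'])[0].reshape(*X.shape,2).astype(np.float32)
        im=cv2.remap(f['img'],uv[...,0],uv[...,1],cv2.INTER_CUBIC)
        for rr in(25,32,36): cv2.circle(im,(120,120),rr*2,(255,0,0),1)
        tiles.append(im)
T=np.vstack([np.hstack(tiles[:3]),np.hstack(tiles[3:])])
cv2.imwrite('pics/plan.png',T[...,::-1])
```

```text
top0 ear 20
(-24, 31, 59) (-22, 33, 59) (-20, 30, 58) (-19, 33, 56) (-15, 29, 58) (-14, 32, 57) (-11, 29, 55) (-9, 31, 59) (-6, 29, 55) (-5, 31, 57) (154, 27, 54) (156, 30, 57) (159, 27, 57) (160, 29, 58) (165, 28, 59) (166, 31, 56) (171, 27, 54) (171, 30, 58) (176, 27, 56) (176, 30, 56) 
top0 slot 48
(-177, 30, 26) (-177, 32, 25) (-174, 33, 29) (-172, 30, 25) (-171, 25, 28) (-171, 27, 24) (-169, 33, 27) (-168, 22, 25) (-167, 30, 25) (-166, 28, 28) (-164, 25, 26) (-164, 34, 24) (-162, 23, 26) (-162, 31, 24) (-161, 29, 26) (-158, 26, 23) (-157, 32, 21) (-156, 24, 26) (-156, 30, 26) (-154, 33, 27) (-153, 27, 25) (-152, 31, 26) (-151, 25, 26) (-149, 29, 25) (-149, 32, 29) (-147, 23, 25) (-147, 34, 35) (-145, 27, 24) (-145, 30, 25) (-143, 25, 26) (-142, 28, 26) (-139, 26, 28) (-5, 33, 33) (-2, 31, 26) (2, 32, 23) (2, 34, 25) (7, 34, 27) (8, 31, 29) (12, 32, 24) (13, 30, 24) (16, 33, 25) (18, 30, 26) (21, 33, 26) (22, 31, 24) (25, 29, 24) (124, 30, 35) (140, 34, 22) (166, 31, 34) 
scene0 ear 42
(-179, 30, 56) (-178, 27, 55) (-107, 26, 58) (-75, 26, 56) (-75, 26, 59) (-68, 26, 60) (-30, 27
[... 496 characters left out ...]
ene0 slot 47
(-180, 34, 34) (-178, 27, 27) (-178, 32, 27) (-178, 34, 25) (-175, 25, 27) (-174, 28, 26) (-174, 33, 27) (-173, 23, 27) (-173, 31, 29) (-172, 26, 26) (-171, 31, 27) (-170, 21, 27) (-170, 29, 26) (-168, 25, 27) (-168, 27, 26) (-167, 33, 28) (-165, 26, 26) (-164, 20, 29) (-164, 23, 27) (-164, 32, 25) (-164, 32, 28) (-163, 30, 27) (-162, 21, 26) (-160, 25, 28) (-160, 31, 26) (-159, 29, 28) (-158, 29, 25) (-157, 33, 26) (-155, 31, 25) (-152, 33, 25) (166, 22, 27) (170, 22, 33) (171, 24, 27) (172, 22, 27) (172, 25, 31) (175, 27, 27) (175, 28, 34) (176, 25, 27) (176, 28, 31) (176, 32, 34) (177, 30, 26) (177, 30, 30) (178, 23, 27) (179, 21, 26) (179, 21, 29) (179, 28, 26) (179, 31, 35)
```

View pics/plan.png

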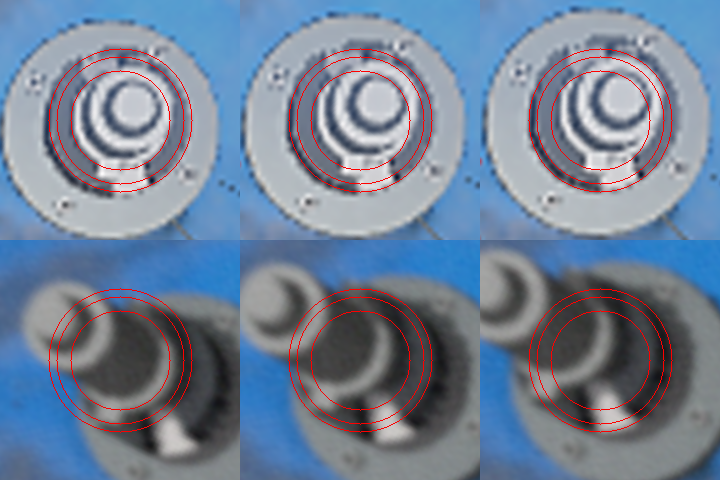

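Run:
```python
from h import *
from scipy.optimize import least_squares
c=np.array([486.6,192.])
for n in('top0','scene0'):
    f=dict(np.load(n+'.npz'));P=cloud(f).reshape(-1,3);P=P[np.hypot(*(P[:,:2]-c).T)<70]
    for lo,hi,R in((100,108,12),(91,99,21)):
        m=(P[:,2]>lo)&(P[:,2]<hi)&(np.hypot(*(P[:,:2]-c).T)<26);Q=P[m,:2]
        print(n,lo,m.sum(),'mean',Q.mean(0).round(1),'mid',((Q.min(0)+Q.max(0))/2).round(1),'z',np.median(P[m,2]).round(1),'circ',cv2.minEnclosingCircle(Q.astype(np.float32)))
    # flank of boss: z 66..88
    m=(P[:,2]>66)&(P[:,2]<88)&(np.hypot(*(P[:,:2]-c).T)<30)
    Q=P[m,:2]; s=least_squares(lambda p:np.hypot(*(Q-p).T)-21,c,loss='soft_l1');print('flank',m.sum(),s.x.round(1),s.cost.round(1))
    m=(P[:,2]>7)&(P[:,2]<13);Q=P[m,:2];print('foot',cv2.minEnclosingCircle(Q.astype(np.float32)))
f=dict(np.load('top0.npz'));P=cloud(f).reshape(-1,3)
m=(P[:,1]<130)&(P[:,0]>400)&(P[:,0]<800)&(P[:,1]>-300);print('case max',P[m,2].max(), P[m&(P[:,2]>60)].min(0),P[m&(P[:,2]>60)].max(0))
for n in('top0','scene0'):
    f=dict(np.load(n+'.npz'));P=cloud(f).reshape(-1,3);d=P[:,:2]-c;r=np.hypot(*d.T)
    for nm,m in(('ear',(P[:,2]>54)&(P[:,2]<62)&(r>27)&(r<34)),('floor',(P[:,2]>20)&(P[:,2]<30)&(r<35))):
        for sg in(1,-1):
            Q=d[m&(np.sign(d[:,0])==sg)]; 
            if len(Q)>3: print(n,nm,sg,len(Q),np.degrees(np.arctan2(*(sg*Q.mean(0))[::-1])).round(1), end=' ')
            # slot angle bounds where all |normal|<10
        Q=d[m]
        best=[(np.percentile(np.abs(Q@[-np.sin(np.radians(t)),np.cos(np.radians(t))]),95).round(1),t) for t in range(-40,50,2)]
        print(sorted(best)[:6])
```

```text
top0 100 65 mean [486.9 191.4] mid [487.6 191.2] z 103.2 circ ((486.79107666015625, 191.257568359375), 11.112804412841797)
top0 91 139 mean [486.9 192. ] mid [486.6 192.3] z 94.1 circ ((487.26849365234375, 191.38754272460938), 20.75198745727539)
flank 24 [488.1 191.3] 37.3
foot ((487.3154602050781, 191.12081909179688), 57.939762115478516)
scene0 100 88 mean [485.6 189.2] mid [485.8 190.9] z 104.6 circ ((485.6277770996094, 190.29739379882812), 11.965639114379883)
scene0 91 173 mean [483.3 185.8] mid [486.  190.4] z 95.6 circ ((485.2080078125, 190.35670471191406), 22.2248592376709)
flank 137 [487.1 191.6] 31.0
foot ((486.3282165527344, 190.5558624267578), 58.249542236328125)
case max 106.96706373560724 [ 481.19571306 -299.9734053    60.05034598] [799.97881784 109.35323684 106.96706374]
top0 ear 1 10 -14.8 top0 ear -1 10 -14.3 [(np.float64(5.4), -14), (np.float64(5.8), -16), (np.float64(6.4), -12), (np.float64(6.9), -18), (np.float64(7.3), -10), (np.float64(7.9), -20)]
top0 floor 1 16 12.2 top0 floor -1 40 6.1 [(np.float64(23.0), -12), (np.float64(23.3), -14), (np.float64(23.5), -10), (np.float64(23.9), -16), (np.float64(24.4), -8), (np.float64(24.6), -18)]
scene0 ear 1 13 -18.3 scene0 ear -1 17 -7.7 [(np.float64(7.5), -14), (np.float64(7.9), -12), (np.float64(8.5), -16), (np.float64(8.9), -10), (np.float64(9.5), -18), (np.float64(9.9), -8)]
scene0 floor -1 65 7.7 [(np.float64(8.8), 10), (np.float64(8.9), 8), (np.float64(9.0), 12), (np.float64(9.4), 6), (np.float64(9.7), 14), (np.float64(10.3), 4)]
```

Run:
```python
from h import *
f=dict(np.load('wrist0.npz'));R=f['R'];t=f['t'].reshape(3)
print('axis',R[2],'right',R[0],'down',R[1],f['camera_matrix'][0,0])
T=np.array([161.9,629.2,221.8])
for dx,dy,dz in((0,0,0),(0,0,-120),(-70,18,-120),(-100,25,-120),(-40,10,-120)):
    print((dx,dy,dz),cv2.projectPoints(T+[dx,dy,dz],cv2.Rodrigues(R)[0],t,f['camera_matrix'],f['distortion'])[0].ravel())
```

```text
axis [ 0.2579551  -0.06823447 -0.96374438] right [ 0.2496984   0.96832212 -0.00172449] down [ 0.93333267 -0.24020059  0.26682167] 296.33388017754294
(0, 0, 0) [256.22016678 236.23087306]
(0, 0, -120) [256.11353008 185.56254485]
(-70, 18, -120) [256.10646043 109.64495321]
(-100, 25, -120) [255.33080921  74.42404002]
(-40, 10, -120) [255.8180534  143.41860297]
```

Emit:
play_rows([
  [[87,325,-438,0,0],[87,325,-438,0,0],[87,325,-438,0,0],[87,325,-438,0,0],[87,325,-438,0,0],[87,325,-438,0,0],[87,325,-438,0,0],[87,325,-438,0,0]],
])

```text
clock: 1.15
position: [460.5, 226.0, 222.0]
eef_rot: [2.482, 1.925, -0.001]
contact_force: [0.6, 0.8, 1.0]
grip_width: 86.8
```

Emit:
play_rows([
  [[87,26,-35,0,0],[87,26,-35,0,0],[87,26,-35,0,0]],
])

```text
clock: 1.52
position: [486.1, 191.6, 221.8]
eef_rot: [2.482, 1.925, -0.001]
contact_force: [-0.5, 0.6, 0.3]
grip_width: 87.3
```

Run:
```python
from h import *
f=grab('wrist','wrist1');print(bot.state()['position'],bot.state()['joints'].round(2))
im=cv2.resize(f['img'][60:260,130:380],(750,600),interpolation=cv2.INTER_CUBIC);cv2.imwrite('pics/w1z.png',im[...,::-1])
```

```text
[485.80091475 192.13637174 221.7888849 ] [-0.87  0.07  0.43  1.79 -0.03  1.29  0.89]
```

View pics/w1z.png

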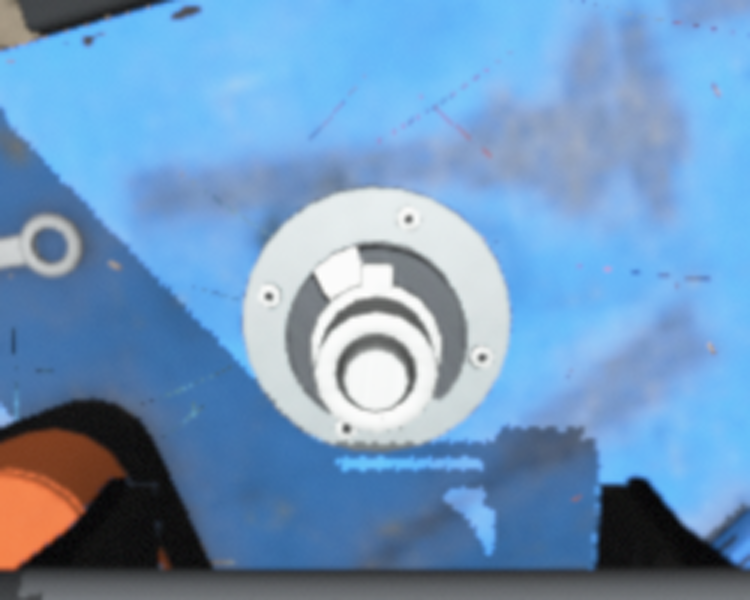

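The wrist view shows the stand well: one ear is at (377,275) in the zoom and the pale slot end is beside it at (340,270). I'll measure both angles.

Run:
```python
from h import *
f=dict(np.load('wrist1.npz'));P=cloud(f).reshape(-1,3)
c=np.array([486.6,191.4]);r=np.hypot(*(P[:,:2]-c).T)
for lo,hi in((100,108),(91,99),(7,13)):
    m=(P[:,2]>lo)&(P[:,2]<hi)&(r<(26 if lo>50 else 70));Q=P[m,:2].astype(np.float32);print(lo,m.sum(),Q.mean(0),cv2.minEnclosingCircle(Q),np.median(P[m,2]))
cf=np.array(cv2.minEnclosingCircle(P[(P[:,2]>7)&(P[:,2]<13)&(r<70),:2].astype(np.float32))[0])
d=P[:,:2]-cf;r=np.hypot(*d.T)
m=(P[:,2]>20)&(P[:,2]<31)&(r<36)&(r>20)&(d[:,0]<0);Q=d[m]
a=np.degrees(np.arctan2(-Q[:,1],-Q[:,0]));rr=r[m]
for lo in range(22,36,2):
    k=(rr>=lo)&(rr<lo+2)
    if k.any():print(lo,k.sum(),a[k].min().round(1),a[k].max().round(1),'half',np.degrees(np.arcsin(10/(lo+1))).round(1))
m=(P[:,2]>54)&(P[:,2]<62)&(r>27)&(r<36)
for sg in(1,-1):
    Q=d[m&(np.sign(d[:,0])==sg)]
    if len(Q):print('ear',sg,len(Q),np.degrees(np.arctan2(*(sg*Q.mean(0))[::-1])))
px=lambda x,y:(130+(x+.5)/3-.5,60+(y+.5)/3-.5)
print(np.c_[[ (np.degrees(np.arctan2(-(w[1]-cf[1]),-(w[0]-cf[0]))),np.hypot(*(w[:2]-cf))) for w in world(f,[px(316,275),px(358,247)],26)]])
```

```text
100 411 [485.2251  190.78873] ((485.6405944824219, 190.7086639404297), 11.587241172790527) 103.5941628374976
91 793 [484.65424 191.00992] ((485.8070068359375, 190.63916015625), 20.858755111694336) 94.71538548855361
7 3134 [477.91138 192.84428] ((486.047119140625, 190.53656005859375), 58.020912170410156) 9.866586055762028
22 21 3.4 38.0 half 25.8
24 21 2.6 38.5 half 23.6
26 23 1.0 36.4 half 21.7
28 27 -2.5 34.4 half 20.2
30 26 -0.7 33.3 half 18.8
32 27 -1.2 31.5 half 17.6
34 43 -49.4 32.8 half 16.6
ear -1 56 -14.501652691457894
[[31.47811518 33.81432453]
 [-2.60162944 35.50910492]]
```

Emit:
play_rows([
  [[87,0.5,-1,-60,0],[87,0.5,-1,-110,0],[87,0.5,-1,-140,0],[87,0.5,-1,-154,0],[87,0.5,-1,-154,0],[87,0.5,-1,-154,0]],
], grip_force=10)

```text
clock: 2.33
position: [487.1, 191.9, 69.1]
eef_rot: [2.481, 1.928, 0.002]
contact_force: [0.7, -0.7, 0.4]
grip_width: 86.9
```

Run:
```python
from h import *
f=grab('wrist','wrist2');s=bot.state();print(s['position'],s['contact_force'],s['joints'].round(3))
f=grab('scene','scene2');s=bot.state();print(s['position'])
im=cv2.resize(f['img'][170:290,205:365],(800,600),interpolation=cv2.INTER_CUBIC);cv2.imwrite('pics/s2z.png',im[...,::-1])
```

```text
[487.13441466 191.82466567  69.18551326] [-0.10328621  0.50851146 -0.05753638] [-0.836  0.225  0.422  1.966 -0.111  0.972  0.96 ]
[487.09223757 191.71685763  69.09430093]
```

View pics/s2z.png

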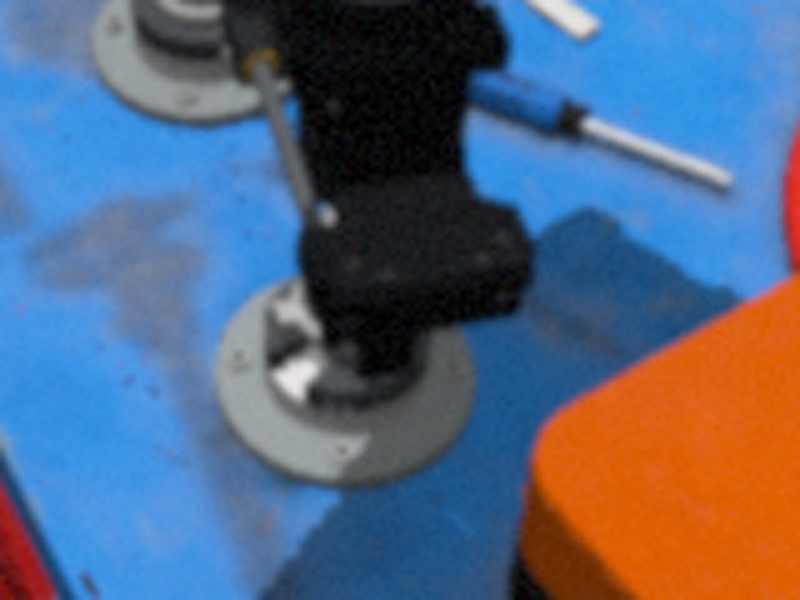

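View pics/wrist2.png

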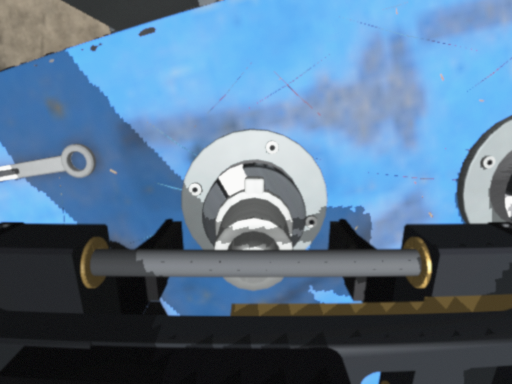

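Emit:
play_rows([
  [[87,-0.6,-0.7,-1,0],[40,-0.6,-0.7,-1,0],[40,-0.6,-0.7,-1,0],[40,-0.6,-0.7,-1,0],[40,-0.6,-0.7,-1,0],[40,-0.6,-0.7,-1,0]],
], grip_force=10)

```text
clock: 3.18
position: [486.5, 191.0, 68.1]
eef_rot: [2.481, 1.927, 0.002]
contact_force: [-0.3, -0.0, -0.3]
grip_width: 45.6
```

Emit:
play_rows([
  [[40,0,0,0,0],[40,0,0,0,0],[40,0,0,0,0]],
])

```text
clock: 3.55
position: [486.5, 191.0, 68.0]
eef_rot: [2.481, 1.927, 0.002]
contact_force: [0.4, -0.8, 0.3]
grip_width: 42.8
```

Emit:
play_rows([
  [[40,0,0,0,4],[40,0,0,0,9],[40,0,0,0,14],[40,0,0,0,19],[40,0,0,0,24],[40,0,0,0,28],[40,0,0,0,30],[40,0,0,0,30]],
])

```text
clock: 4.55
position: [486.4, 190.8, 67.9]
eef_rot: [-1.898, -2.503, -0.002]
contact_force: [-0.4, -0.1, -1.3]
grip_width: 42.4
```

Run:
```python
from h import *
from scipy.spatial.transform import Rotation as Ro
f=grab('wrist','wrist3');s=bot.state();print(s['position'],s['contact_force'],s['torque'],s['grip_width']);x=Ro.from_rotvec(s['eef_rot']).as_matrix()[:,0];print(np.degrees(np.arctan2(x[1],x[0])))
```

```text
[486.39058944 190.89276541  67.94191736] [-0.35325704  0.55222764 -1.95442035] [ 0.09305154  0.01180661 -0.03396756] 42.179403772508785
105.61795276214738
```

View pics/wrist3.png

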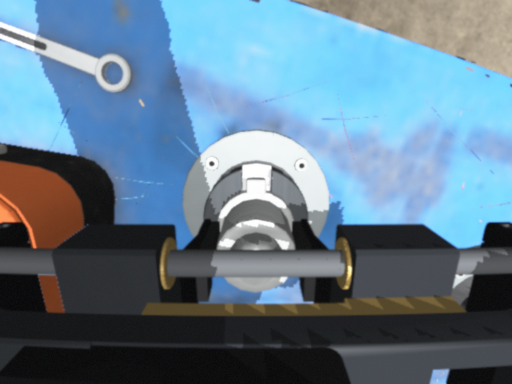

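The ear is now centred over the slot at about (257,178), and the gripper is carrying the hub's weight. I'll release.

Emit:
play_rows([
  [[87,0,0,0,0],[87,0,0,0,0],[87,0,0,0,0],[87,0,0,0,0],[87,0,0,0,0],[87,0,0,0,0]],
])

```text
clock: 5.35
position: [486.4, 190.9, 67.9]
eef_rot: [-1.899, -2.502, -0.002]
contact_force: [-0.4, -0.9, 0.8]
grip_width: 85.5
```

Run:
```python
from h import *
f=grab('wrist','wrist4');s=bot.state();print(s['position'],s['contact_force'],s['grip_width'])
P=cloud(f).reshape(-1,3);c=[486.3,191];d=P[:,:2]-c;r=np.hypot(*d.T)
for lo,hi in((54,61),(45,51),(80,88),(91,98)):
    m=(P[:,2]>lo)&(P[:,2]<hi)&(r>(27 if lo<70 else 13))&(r<(34 if lo<70 else 22)); print(lo,hi,m.sum(),P[m].mean(0) if m.any() else 0, np.degrees(np.arctan2(*(-d[m].mean(0))[::-1])) if m.any() else 0)
```

```text
[486.3755416  190.88848096  67.9436906 ] [ 0.16095738 -0.27670575 -0.64402994] 86.19828775509522
54 61 0 0 0
45 51 185 [457.42081512 183.54677333  47.6785549 ] 14.471287006601687
80 88 1476 [474.52623322 187.79833474  84.40335306] 15.21270488464254
91 98 0 0 0
```

View pics/wrist4.png

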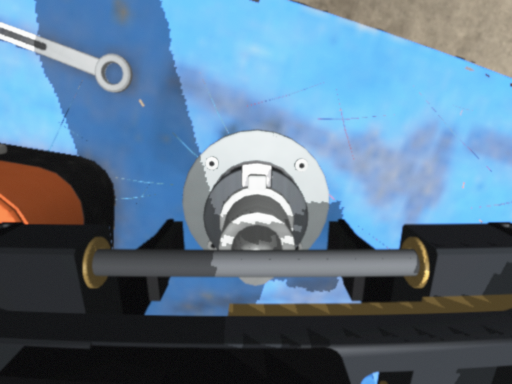

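Hub dropped: its boss top now measures 84.4 mm and its ear top 47.7 mm, against the 85 and 48 mm expected at home. I'll retreat straight up and check from the fixed cameras.

Emit:
play_rows([
  [[87,0,0,30,0],[87,0,0,90,0],[87,0,0,150,0],[87,0,0,180,0],[87,0,0,180,0],[87,0,0,180,0]],
])

```text
clock: 6.15
position: [485.9, 190.7, 247.0]
eef_rot: [-1.899, -2.502, 0.0]
contact_force: [0.4, -0.4, 0.6]
grip_width: 87.2
```

Run:
```python
from h import *
s=bot.state();print(s['position'],s['contact_force'],s['joint_velocities'].round(3))
f=grab('scene','scene5');im=cv2.resize(f['img'][130:280,200:400],(800,600),interpolation=cv2.INTER_CUBIC);cv2.imwrite('pics/s5z.png',im[...,::-1])
w=grab('wrist','wrist5')
for n,f in(('scene',f),('wrist',w)):
  P=cloud(f).reshape(-1,3)
  for c in([486.3,191],[525,412.5]):
    d=P[:,:2]-c;r=np.hypot(*d.T);m=(r>14)&(r<20)&(P[:,2]>75)&(P[:,2]<100)
    print(n,c,m.sum(),np.median(P[m,2]) if m.any() else 0)
```

```text
[485.93911535 190.73858243 246.96236637] [ 0.35874133 -0.36072318  0.59499864] [ 0.001  0.013 -0.002  0.013 -0.001  0.001 -0.001]
scene [486.3, 191] 119 85.53958480842398
scene [525, 412.5] 79 85.38979515316566
wrist [486.3, 191] 460 84.83683414220981
wrist [525, 412.5] 0 0
```

View pics/s5z.png

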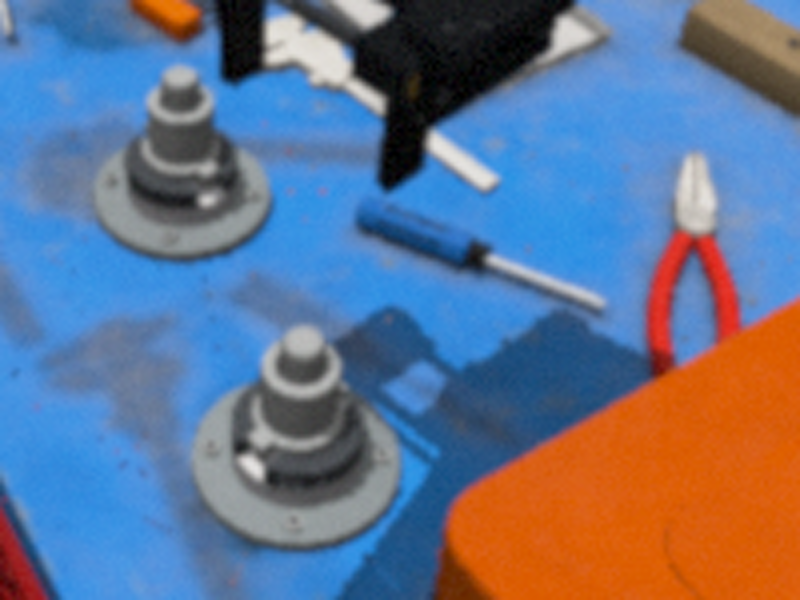

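The two hubs now sit equally low, with the same length of shaft showing above each: the turned one at about (300,390) in the zoom and the other at about (180,120). The gripper is clear of everything.

```bash
python3 -c "
from workcell import bot
print(bot.job_done())"
```

```text
the job is handed in; nothing more can be done
None
```

The proud hub is now fully home on its collar. I gripped its boss at 10 N, turned it +30° about the vertical from −14.5° to the keyway's measured 15°, and let go. It dropped under its own weight and was never lifted. I then raised the arm straight up until it was clear and handed the job in; my last clock reading was 6.15 s, just before the final pictures.

**Last checks:**
- **Turned hub:** its boss top measured 85.5 mm from the scene camera and 84.8 mm from the wrist camera, where home is 85 mm. Its ear was at 14.5°, in line with the keyway.
- **Other hub:** I did not touch it, and its boss top still measures 85.4 mm.
- **Arm:** it was touching nothing, with contact force readings under 1 N.

No check failed. The cameras disagreed by 1–2 mm on where the shaft axis is, so I used a position between them. I did not see any effect from that during the turn or the drop.

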